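Offer a barometer bezel to its hinge and hold it for the pin

TASK

Lift the gilt bezel ring out of the slotted beech stand and offer it, standing upright with its front turned away from the dial, to the hinge bracket on the rim of the barometer, so that the bezel's knuckle sits gently down between the two fixed knuckles and the pin holes line up. Finish while still gripping the bezel and holding it steady there, ready for the pin: do not let it go. Leave the dial faces in the stand and the setting key where they are.

Things in the scene. Friction and masses are not known exactly. Their poses are not given: they have to be found in the camera images.
- bezel: gilt bezel ring, the only open ring in the stand, about 0.26 kg, standing on edge (it may lean 3 degrees), hinge knuckle down. 150 mm outer, 122 mm inner diameter (thin rebate at the back: 112), 10 mm thick; front and back flat. Origin: ring centre, mid-thickness. x out of its front (back at x=-5 mm, front, with sloping inner edge, at +5), z away from the knuckle (up), y along the hinge axis
- bezel_top (a point): top of the bezel's rim opposite the knuckle, 75 mm above its origin (z), mid-thickness. The rim here is a flat-sided bar 10 mm thick (along the bezel's x) and 14 mm deep, open ring below it
- bezel_knuckle (a point): middle of the pin hole of the bezel's knuckle: x=-5 mm (plane of the back), y=0, z=-84 mm from the bezel's origin. The knuckle is a tube along the bezel's y, 14 mm long, 12 mm outer diameter, 6 mm bore, end edges chamfered 1.5 mm, joined to the rim by a leaf 10 mm wide
- bezel_front (a point): on the plane of the bezel's front, 5 mm in front of its origin on the ring's axis
- barometer: ship's barometer held fast on the bench, dial up: wooden backplate 200 mm diameter, 18 mm thick, between three wooden bench dogs 24 mm high; brass drum 144 mm diameter, its open rim 62 mm above the bench, white dial inside. Origin at the centre of the underside; z up; x from the dial's centre to the hinge bracket; y along the hinge axis
- hinge_axis (a point): on the pin axis of the hinge bracket, half-way between the two fixed knuckles: x=84, y=0, z=62 mm in the barometer's frame; the axis runs along the barometer's y. Fixed knuckles: 12 mm outer diameter, 6 mm bore, from 9 to 21 mm either side of this point (18 mm gap, end edges chamfered 1.5 mm), tops 68 mm above the bench
- hinge_seat (a point): seat between the fixed knuckles, 8 mm straight below the hinge axis point: a rigid 90 degree V open upward along the axis, each face 6.3 mm from the axis. The bezel's knuckle resting in it lies about 0.4 mm below the axis, holes in line; unless held, the bezel topples about the axis
- stand: beech stand, fixed: plank 200x124x12 mm with two bars along x, 16 mm thick, centred at y=-48 and +48 mm, tops 69 mm high, each with four slots 11 mm wide, floors 45 mm high, at x=-67.5, -22.5, 22.5, 67.5 mm. Origin: centre of the underside. Ring and dials stand across it in any order, axes along its x: bezel's top 184 mm, dials' tops 145 mm above the bench; knuckle free between the bars
- dial_a: enamel dial face, a bystander: white disc with black graduations in a shallow brass pan, 116 mm diameter, 10 mm thick, standing on edge in a place of the stand. Origin at its centre, x along the disc's axis
- dial_b: enamel dial face, a bystander: white disc with black graduations in a shallow brass pan, 116 mm diameter, 10 mm thick, standing on edge in a place of the stand. Origin at its centre, x along the disc's axis
- dial_c: enamel dial face, a bystander: white disc with black graduations in a shallow brass pan, 116 mm diameter, 10 mm thick, standing on edge in a place of the stand. Origin at its centre, x along the disc's axis
- setting_key: black iron setting key, a bystander lying on the bench: 90 mm long, 8 mm thick, round bow 29 mm wide. Origin on the underside near mid-length, x along the shaft away from the bow
There are look-alikes about, which are no part of the job. Several things look just like the barometer: the one meant starts farthest to the robot's left.

How it is judged:
By the outcome, as a careful person would: the job done as asked, in the order asked, and still so for the second after the job is handed in, while the arm keeps its last pose, push and grip.
It also fails if it takes over 35 s, if anything falls off the work surface, if the arm or the gripper's body presses on something with over 40 N, if the wrist force passes 120 N, or if a joint passes its speed limit or range.

ROBOT

A 6-joint arm with a two-finger parallel gripper is mounted at the origin on the work surface. World frame = base frame: x ahead of the robot, y to its left, z up, the work surface at z = 0. Lengths are in mm, angles in rad, forces in N, time in s.
With the tool pointing down it reaches from about 350 to 975 mm from the base axis. Payload 7.1 kg.
Tool frame: the origin (TCP) lies midway between the tips of the shut fingers; the grasp point (between the pads) lies 19 mm behind it (ctrl.grasp_offset is the distance from the TCP to the grasp point, in mm); z points along the fingers, y is the line along which they close (so a half turn about z gives the same grasp; the last joint's range is limited). The gripper opens to 88 mm and grips with 3 to 60 N. Pads are 20 mm wide; open, the fingers measure 115 mm over their backs; the gripper's body (75 mm by 178 mm) begins 61 mm behind the grasp point.
Start: joints at [1.185, 0.423, 1.63, -0, 1.089, -0.019], TCP at [224.112, 583.42, 198.175] pointing down, gripper open.
Joint ranges: [-3, 3], [-0.9, 2.11], [0.09, 2.58], [-1.31, 4.45], [0.11, 2.69], [-2.54, 2.54]. Speed limits (rad/s): [2.39, 2.39, 3.01, 3.14, 3.14, 3.14].

INTERFACE

Orientations are given as a rotation vector (axis times angle).
In Python, from workcell import sensors, viewer, ctrl gives the robot as it stands. The module is installed in compiled form; this text tells all that it offers.
- The arm moves only by the shell command python3 -m handwheel 'ROWS'. ROWS is JSON, a list of rows, each a list of 7 numbers: the shift along the tool's x, y, z in mm, then the turn, a rotation vector about the tool's x, y, z in rad, then the closure, from 0 (fully open) to 1 (shut). In form: [[x, y, z, rx, ry, rz, jaw], ...]. A call has 1 to 10 rows; each row shifts and turns the commanded pose from where the row before left it, along the tool's axes as they then stand; what a row does not reach is not made up. A row lasts 1/8 s, in which the tool goes at most 62.5 mm and 10.7 degrees, less where a joint would pass 70% of its speed; a pose out of reach is approached as far as the arm can. A call is refused whole if a number of a shift passes 62.5 or a number of a turn 0.188, either way. A call with a gripper value outside its range is refused whole. The fingers move at their own pace and stop on an object; the grip force is fixed at half the most. Time passes only in rows, so rows that do not move let the fingers close. It gives the time, the measured TCP pose, the force, the opening and the grip force at its end, in the units of the state.
- sensors.get_obs(): the state, without advancing time (a new reading comes with each control period).
- viewer.get_image(name): name is "side" or "top" or "wrist"; returns a dict with "frame" (420x560x3 uint8, blue, green, red), "fov_y" (degrees; the focal length in pixels is half the picture's height over the tangent of half this angle, whatever the lens; pixels are square), "cx", "cy" (the principal point, pixels), "R" (3x3) and "t" (3): a world point X has camera coordinates R X + t. Camera axes: x right, y down, z forward; pixel columns grow to the right and rows downward; lengths in mm; the calibration is good to about 2 mm. A picture is of the moment at which its call begins. There is no depth.
- ctrl.close_job(): hands the job in; it is judged then, once.
The state is a dict: "t": time; "qpos": joint angles; "qvel": joint speeds; "joint_torque": joint torques, N m; "ee_pos": TCP position; "orientation": TCP orientation; "ft_force": force on the tool from outside, world axes, zero at the start; "moment": the same for the moment, N m; "width": finger opening in mm; "grasp_force": force on a finger pad.
Only numpy, scipy, OpenCV 4.12 (cv2) and the standard library are available. Lean on these libraries where they do the work, as an engineer would, in place of code of your own. Each camera call takes 0.05 s, during which the arm holds its last target. There are 200 camera calls.

## Working session

There is one attempt and no reset: what is moved stays moved. The work goes in short steps, Python scripts to look and compute and a shell command to move; the robot and the scene stay as the last step left them, time stands still between calls to the robot, and variables do not carry over. Pictures are saved under pics/ and viewed, at most 10 in all, crops included, and the job is handed in when it is done.

```bash
mkdir -p pics
cat > h.py <<'E'
import numpy as np, cv2, json, pickle
from workcell import sensors, viewer, ctrl
from scipy.spatial.transform import Rotation as Ro
def snap(name, out=None):
    d=viewer.get_image(name); out=out or name
    cv2.imwrite(f'pics/{out}.png', d['frame']); pickle.dump(d,open(f'pics/{out}.pkl','wb')); return d
def load(out): return pickle.load(open(f'pics/{out}.pkl','rb'))
def f(d): return d['frame'].shape[0]/2/np.tan(np.radians(d['fov_y'])/2)
def ray(d,uv):
    R=np.array(d['R']);t=np.array(d['t']);v=np.array([(uv[0]-d['cx'])/f(d),(uv[1]-d['cy'])/f(d),1])
    v=R.T@v; return -R.T@t, v/np.linalg.norm(v)
def atz(d,uv,z):
    o,v=ray(d,uv); return o+v*(z-o[2])/v[2]
def tri(*pairs):
    A=0;b=0;L=[]
    for d,uv in pairs:
        o,v=ray(d,uv);P=np.eye(3)-np.outer(v,v);A=A+P;b=b+P@o;L.append((o,P))
    X=np.linalg.solve(A,b); return X,[np.linalg.norm(P@(X-o)) for o,P in L]
def proj(d,X):
    c=np.array(d['R'])@np.array(X)+np.array(d['t']); return np.array([d['cx']+f(d)*c[0]/c[2],d['cy']+f(d)*c[1]/c[2]])
def crop(out,u0,v0,w,h,k):
    im=load(out)['frame'][v0:v0+h,u0:u0+w]; return cv2.resize(im,None,fx=k,fy=k,interpolation=cv2.INTER_CUBIC)
E
python3 - <<'E'
from h import *
a=snap('top');b=snap('side')
print(sensors.get_obs())
for d in (a,b): print(d['fov_y'],d['cx'],d['cy'],np.round(-np.array(d['R']).T@d['t']),np.round(d['R'],2).tolist())
E
```

```text
{'t': 0.1, 'qpos': array([ 1.18499960e+00,  4.23761393e-01,  1.63062087e+00, -3.38173942e-05,
        1.08863642e+00, -1.89992575e-02]), 'qvel': array([ 2.32760573e-05, -8.43542562e-04, -2.67697401e-03, -5.57378465e-04,
        1.51158947e-03,  2.95615241e-04]), 'joint_torque': array([ 1.85408094e-04, -5.45620000e+01, -2.74325144e+01,  6.45672041e-02,
        1.88032648e-02, -1.63765969e-05]), 'ee_pos': array([223.91759725, 582.91497321, 197.47849977]), 'orientation': array([-5.72868334e-01, -3.08865743e+00,  2.20354896e-03]), 'ft_force': array([-0.75251276, -0.69213795,  0.6249551 ]), 'moment': array([0.027515  , 0.01987624, 0.07854071]), 'grasp_force': 0.0, 'width': 87.92133803634783}
53.85619754580943 275.5261551542847 208.80032505863664 [ 382. -101. 1187.] [[-0.01, -1.0, 0.01], [-0.99, 0.01, -0.12], [0.12, -0.01, -0.99]]
57.231774598204986 279.9069876322268 202.47410981027363 [431. 576. 846.] [[-0.99, -0.1, 0.0], [-0.08, 0.73, -0.68], [0.07, -0.67, -0.74]]
```

View pics/top.png

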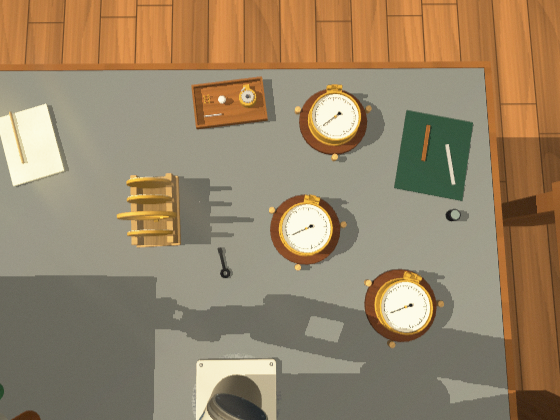

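View pics/side.png

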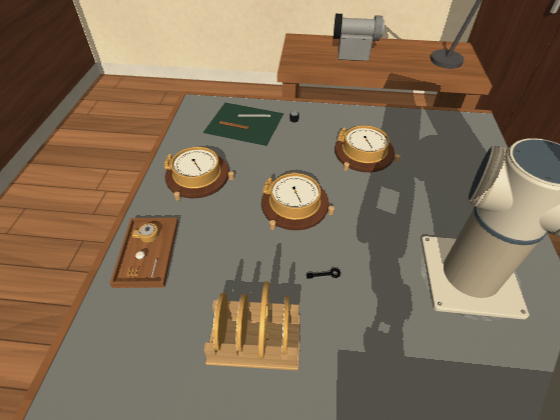

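Run:
```python
from h import *
a=load('top');b=load('side')
print('origin proj',proj(a,[0,0,0]),proj(b,[0,0,0]))
print('stand c',atz(a,(155,211),12),atz(b,(254,345),12))
for p in [(305,228),(335,118),(405,306)]: print('baro',atz(a,p,62))
print('bezel ends',tri((a,(133,215)),(b,(265,285)))) 
c=np.vstack([np.hstack([crop('top',260,185,90,90,4),crop('top',110,165,90,90,4)])])
c2=crop('side',200,275,120,100,4); c3=crop('side',255,165,80,65,4)
W=720
m=np.zeros((600,800,3),np.uint8); m[:300,:300]=cv2.resize(c,(600,300))[:, :300]; m[:300,300:600]=cv2.resize(c,(600,300))[:,300:]
m[300:,:360]=crop('side',200,275,120,100,3); m[300:300+260,400:720]=c3
cv2.imwrite('pics/m1.png',m); snap('wrist','w0')
```

```text
origin proj [236.02884632 399.18709295] [469.90542576 274.72318063]
stand c [519.5347067  230.17322786  12.        ] [518.91036588 243.26789385  12.        ]
baro [ 462.9737069  -193.01539626   62.        ]
baro [ 772.64370566 -283.66821536   62.        ]
baro [ 251.42099152 -456.47116688   62.        ]
bezel ends (array([488.77866718, 219.34350862, 230.40699   ]), [np.float64(3.703744049677564), np.float64(3.703744049677458)])
```

View pics/m1.png

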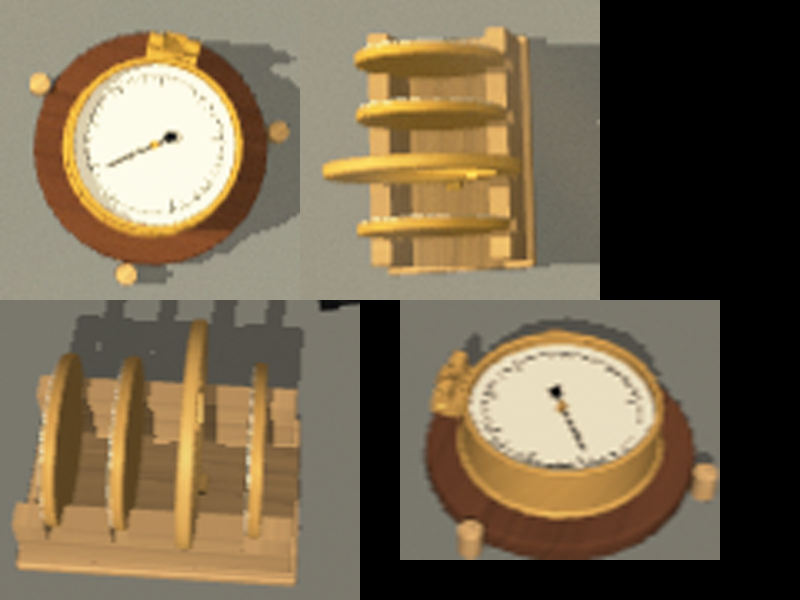

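Run:
```python
from h import *
d=load('w0');o=sensors.get_obs();T=Ro.from_rotvec(o['orientation']).as_matrix()
R=np.array(d['R']);c=-R.T@np.array(d['t'])
print('tool axes (cols)',T.round(3).tolist()); print('cam pos tool',T.T@(c-o['ee_pos']),'cam axes in tool',(T.T@R.T).round(3).tolist(),d['fov_y'])
print('to (500,232,400) tool:',T.T@(np.array([420,232,420])-o['ee_pos']))
```

```text
tool axes (cols) [[-0.933, 0.359, -0.0], [0.359, 0.933, -0.001], [-0.0, -0.001, -1.0]]
cam pos tool [  66.86949704   -0.44037477 -187.97497883] cam axes in tool [[0.001, -0.968, -0.249], [1.0, 0.001, 0.001], [-0.001, -0.249, 0.968]] 65.54019921056604
to (500,232,400) tool: [-308.87751233 -257.61507001 -222.11689259]
```

```bash
python3 -m handwheel '[[-20,-11,-36,0,0,0,0],[-45,-24,-36,0,0,0,0],[-45,-24,0,0,0,0,0],[-50,-27,0,0,0,0,0],[-50,-27,0,0,0,0,0],[-50,-27,0,0,0,0,0],[-50,-27,0,0,0,0,0],[-50,-27,0,0,0,0,0],[0,0,0,0,0,0,0]]'
python3 - <<'E'
from h import *
d=snap('wrist','w1'); cv2.imwrite('pics/w1b.png',cv2.resize(d['frame'],(800,600),interpolation=cv2.INTER_CUBIC)); print(sensors.get_obs()['ee_pos'])
E
```

```text
t: 1.27
ee_pos: [492.4, 270.5, 269.9]
orientation: [0.58, 3.087, -0.001]
ft_force: [-0.2, -0.3, -1.3]
width: 87.5
grasp_force: 0.0
[491.18664549 271.93347338 269.86302802]
```

View pics/w1b.png

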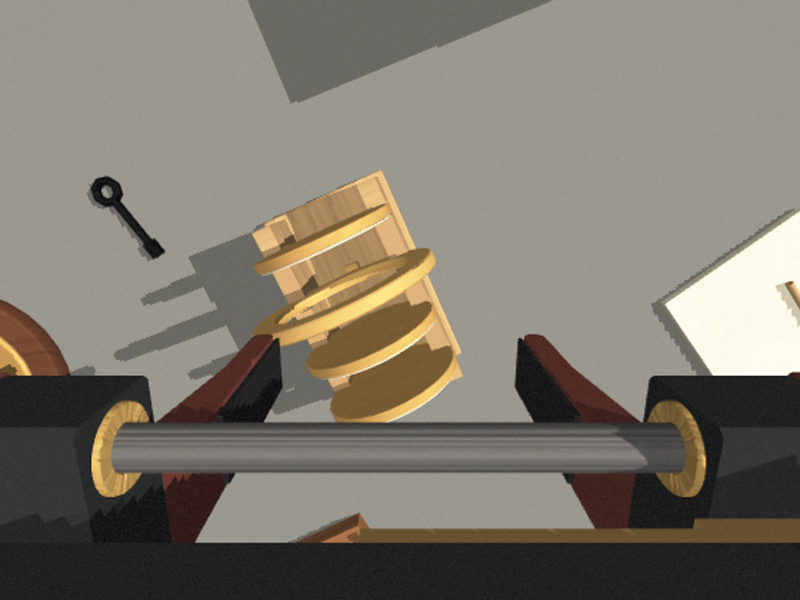

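Run:
```python
from h import *
cv2.imwrite('pics/c1.png',crop('w1',176,150,133,90,6))
```

```text
(no output)
```

View pics/c1.png

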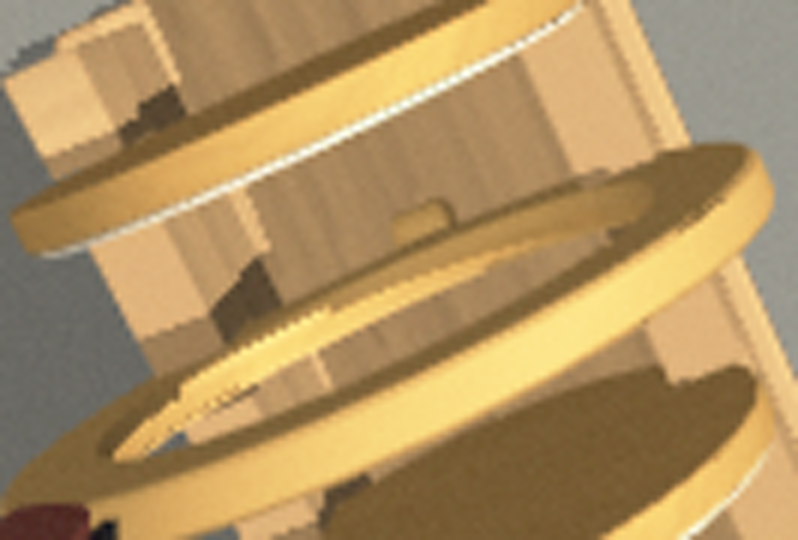

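```bash
cat > fit.py <<'E'
from h import *
from scipy.optimize import least_squares
th=np.linspace(0,2*np.pi,721)
def bez(p,L):  # L: Nx3 local pts
    M=Ro.from_euler('ZYX',[p[3],p[4],0]).as_matrix(); return np.asarray(L)@M.T+p[:3]
def circ(x,r=75): return np.c_[np.full_like(th,x),r*np.cos(th),r*np.sin(th)]
def pj(d,X): return np.array([proj(d,q) for q in X])
def res(p,obs,zp=None):
    out=[]
    for d,x,pts in obs:
        C=pj(d,bez(p,circ(x)))
        for q in pts: 
            D=np.linalg.norm(C-q,axis=1); out.append(D.min())
    if zp: out.append((p[2]-zp)*0.3)
    out.append(p[4]*20); return np.array(out)
E
python3 - <<'E'
from fit import *
d=load('w1'); cc=lambda P:np.array(P)/6+[175.6,149.6]
lo=cc([(700,290),(600,365),(400,455),(200,520)]); up=cc([(740,143),(680,150),(590,175),(450,225),(250,325),(60,440)])
s=least_squares(res,[490,230,109,.07,0],args=([(d,5,lo),(d,-5,up)],109),x_scale=[1,1,1,.01,.01],diff_step=1e-5)
print(s.x.round(3),s.fun.round(2))
for x in(-5,5):
    for y in (-7,7): print(x,y,((pj(d,bez(s.x,[[x,y,-84]]))-[175.6,149.6])*6).round())
    print('leaf root',((pj(d,bez(s.x,[[x,0,-75]]))-[175.6,149.6])*6).round())
a,b=load('top'),load('side')
print(pj(a,bez(s.x,[[0,0,75],[0,75,0],[0,-75,0]])),pj(b,bez(s.x,[[0,0,75]])))
E
```

```text
[ 4.98082e+02  2.26190e+02  1.07790e+02  3.10000e-02 -3.00000e-02] [ 0.84  1.32  0.26  1.31  0.55  0.06  0.33  0.79  0.44  0.85 -0.36 -0.61]
-5 -7 [[412. 241.]]
-5 7 [[468. 217.]]
leaf root [[436. 236.]]
5 -7 [[430. 281.]]
5 7 [[486. 258.]]
leaf root [[454. 277.]]
[[136.8111782  212.68043911]
 [117.28956751 216.12906372]
 [174.81720119 213.79465555]] [[263.3874826  301.11139864]]
```

```bash
python3 -m handwheel '[[0,0,0,0,0,0.165,0],[0,0,0,0,0,0.165,0],[0,0,0,0,0,0.165,0],[0,0,0,0,0,0.165,0],[0,0,0,0,0,0.165,0],[0,0,0,0,0,0.165,0],[0,0,0,0,0,0.165,0],[-23,3.5,25,0,0,0,0],[-23,3.5,25,0,0,0,0],[0,0,0,0,0,0,0]]'
python3 - <<'E'
from h import *
d=snap('wrist','w2'); cv2.imwrite('pics/w2b.png',cv2.resize(d['frame'],(800,600),interpolation=cv2.INTER_CUBIC)); o=sensors.get_obs();print(o['ee_pos'],Ro.from_rotvec(o['orientation']).as_matrix().round(3).tolist(),o['qpos'])
E
```

```text
t: 2.58
ee_pos: [497.7, 227.4, 218.4]
orientation: [-2.165, -2.274, 0.006]
ft_force: [1.0, 0.0, 0.3]
width: 88.1
grasp_force: 0.0
[498.7316668  228.33738795 219.71550376] [[-0.049, 0.999, -0.002], [0.999, 0.049, -0.0], [-0.0, -0.002, -1.0]] [4.07374280e-01 2.86632316e-01 1.77948974e+00 5.22729714e-04
 1.07727045e+00 3.57908681e-01]
```

View pics/w2b.png

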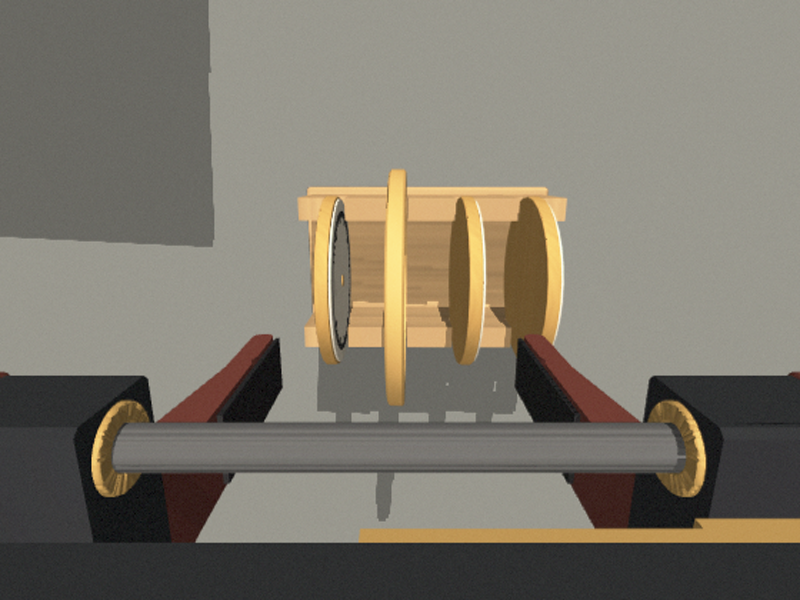

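Run:
```python
from fit import *
d1,d2=load('w1'),load('w2'); k=560/800; q=lambda *P:np.array(P)*k-0.15
print('x top',atz(d2,q(396.5,320),184),'upper end',atz(d2,q(398,190),140),'lower',atz(d2,q(396.5,390),140))
o,va=ray(d2,q(398,169));_,vb=ray(d2,q(396.5,405))
a=np.arctan2(va[1],-va[2]);b=np.arctan2(vb[1],-vb[2]); h=abs(a-b)/2;m=(a+b)/2;D=75/np.sin(h)
print('y,z centre',o[1]+D*np.sin(m),o[2]-D*np.cos(m),'cam',o)
# joint fit with w1
cc=lambda P:np.array(P)/6+[175.6,149.6]
lo=cc([(700,290),(600,365),(400,455),(200,520)]); up=cc([(740,143),(680,150),(590,175),(450,225),(250,325),(60,440)])
E0=[(d1,5,lo),(d1,-5,up)]
C=np.array([q(398,169),q(396.5,405)])
def R2(p):
    r=res(p,E0)[:-1]*0.5
    c=pj(d2,bez(p,circ(0))); e=[c[c[:,1].argmin()]-C[0],c[c[:,1].argmax()]-C[1]]
    t=pj(d2,bez(p,[[0,0,75]]))[0]; s=[t[0]-(q(396.5,0)[0])]
    return np.r_[r,np.ravel(e),s]
s=least_squares(R2,[498,226,109,.05,0],diff_step=1e-5,x_scale=[1,1,1,.01,.01]); print(s.x.round(3),s.fun.round(2)); print('top',bez(s.x,[[0,0,75]]))
```

```text
x top [497.75231346 224.44857844 184.        ] upper end [495.21029333 286.44248587 140.        ] lower [500.38667761 164.94649561 140.        ]
y,z centre 223.0907964692591 108.947164271529 cam [495.848648   294.65995438 406.35777979]
[ 4.98427e+02  2.22987e+02  1.08090e+02  4.70000e-02 -1.60000e-02] [ 0.12  0.57  0.54  1.69  0.11  0.26  0.23  0.08  0.3   0.26  0.47  0.25
  0.15 -0.4  -0.87]
top [[497.19791574 222.92976131 183.08017121]]
```

```bash
python3 -m handwheel '[[-5,0,20,0,0,0,0],[0,0,25,0,0,0,0],[0,0,14,0,0,0,0.3],[0,0,0,0,0,0,0.6],[0,0,0,0,0,0,0.8],[0,0,0,0,0,0,1],[0,0,0,0,0,0,1],[0,0,0,0,0,0,1]]'
```

```text
t: 3.62
ee_pos: [500.2, 222.6, 161.5]
orientation: [2.166, 2.275, 0.001]
ft_force: [0.4, -0.5, -0.7]
width: 31.2
grasp_force: 0.0
```

```bash
python3 -m handwheel '[[0,0,2,0,0,0,1],[0,0,0,0,0,0,1],[0,0,0,0,0,0,1],[0,0,0,0,0,0,1],[0,0,0,0,0,0,1],[0,0,0,0,0,0,1]]'
```

```text
t: 4.38
ee_pos: [500.0, 222.6, 159.2]
orientation: [-2.166, -2.275, 0.0]
ft_force: [-0.5, 0.2, -0.1]
width: 0.4
grasp_force: 0.3
```

Run:
```python
from h import *
d=snap('wrist','w3');b=snap('side','s3')
m=np.zeros((600,800,3),np.uint8); m[:,:]=cv2.resize(d['frame'],(800,600)); m[:250,400:800]=cv2.resize(b['frame'][240:390,160:400],(400,250),interpolation=cv2.INTER_CUBIC)
cv2.imwrite('pics/m3.png',m); o=sensors.get_obs(); print(o['width'],o['grasp_force'])
```

```text
0.7673948611749899 0.3184635806346181
```

View pics/m3.png

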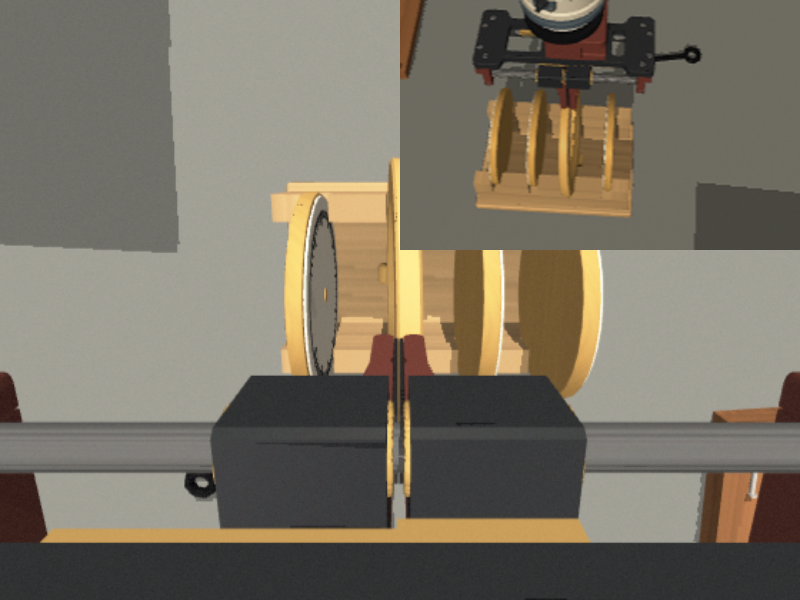

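Run:
```python
from fit import *
d2,d3=load('w2'),load('w3')
def segs(d,v,u0=255,u1=315):
    r=d['frame'][v,u0:u1].astype(int); # print luminance
    return ' '.join(f'{x}' for x in (r[:,2]-r[:,0]))
p=[498,223,109,.045,0]
for n,d in (('w2',d2),('w3',d3)):
    for x in (-5,5):
        c=pj(d,bez(p,circ(x))); i=c[:,1].argmin(); print(n,x,'ext',c[i].round(1), 'top',pj(d,bez(p,[[x,0,75],[x,40,63.4],[x,20,72.3]])).round(1).tolist())
print('tip',proj(d3,sensors.get_obs()['ee_pos']))
for v in (112,116,125,150,180,210,225): print(v,segs(d3,v))
```

```text
w2 -5 ext [272.9 118.3] top [[270.7, 225.8], [271.1, 167.7], [270.7, 197.6]]
w2 5 ext [284.3 118.4] top [[284.6, 225.8], [285.0, 167.8], [284.9, 197.7]]
w3 -5 ext [267.8 110.1] top [[263.9, 250.9], [264.4, 173.4], [263.9, 213.6]]
w3 5 ext [282.2 110.2] top [[282.6, 251.0], [282.9, 173.5], [282.8, 213.7]]
tip [277.18836943 236.20214053]
112 12 10 12 12 11 12 11 12 11 12 11 11 12 11 11 14 12 13 100 113 120 127 126 124 125 126 127 125 127 126 124 126 79 18 11 10 11 11 12 11 12 10 10 12 12 12 12 12 13 13 10 10 13 13 12 11 13 12 12 11
116 11 12 12 9 12 11 12 11 11 12 12 14 11 14 13 13 11 48 66 119 120 125 126 123 125 124 122 124 125 123 126 123 125 120 70 16 14 11 12 12 11 12 12 12 12 11 11 11 12 12 11 12 12 13 13 12 11 12 10 13
125 11 12 11 12 12 12 13 13 10 14 11 12 10 11 13 12 25 62 68 82 124 123 121 122 122 122 122 124 121 120 121 122 123 124 126 120 52 13 12 12 12 13 13 13 10 12 12 12 13 11 11 12 10 13 10 11 12 12 13 11
150 99 101 101 99 97 101 100 99 102 99 99 99 101 101 100 70 69 88 90 76 69 123 125 117 111 110 115 114 117 113 113 117 115 117 115 115 121 123 118 101 100 99 98 100 98 99 99 100 101 99 101 99 101 99 99 99 100 99 100 97
180 82 82 79 79 81 79 79 78 81 79 79 81 79 79 82 78 92 104 106 103 88 85 122 125 116 106 104 104 106 104 105 106 106 103 103 105 103 105 121 124 97 83 78 79 79 79 79 79 79 80 81 79 78 80 79 79 80 81 78 79
210 77 78 78 76 77 78 77 77 77 78 76 76 75 76 78 76 83 100 101 102 104 71 119 125 122 109 106 108 107 108 107 108 106 105 107 107 107 107 107 123 120 85 79 80 81 81 82 81 81 81 83 81 82 82 78 81 80 79 83 79
225 101 101 103 100 99 101 102 100 100 100 101 101 101 71 68 66 74 95 95 97 98 76 101 125 124 114 114 112 112 111 111 113 110 111 113 108 112 112 111 122 121 108 101 102 102 100 100 99 102 101 103 101 99 77 74 73 73 73 73 75
```

Run:
```python
from h import *
snap('top','t3')
m=np.zeros((600,800,3),np.uint8)
m[:,:400]=crop('w3',240,200,80,120,5)
m[:300,400:]=crop('s3',230,270,80,60,5); m[300:,400:]=crop('t3',105,185,80,60,5)
cv2.imwrite('pics/m4.png',m); print(sensors.get_obs()['width'])
```

```text
0.5824448728009518
```

View pics/m4.png

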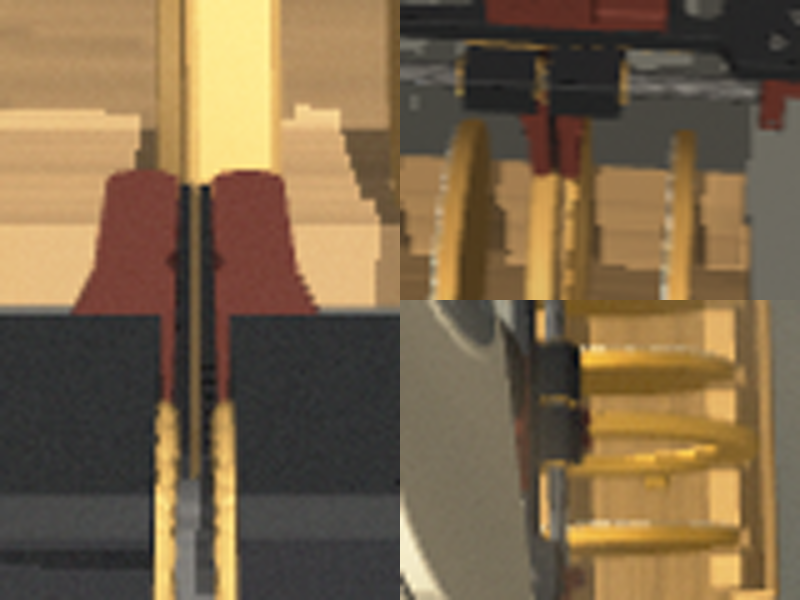

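```bash
python3 -m handwheel '[[0,0,-20,0,0,0,1],[0,0,-15,0,0,0,0.5],[0,0,0,0,0,0,0],[0,0,0,0,0,0,0],[0,0,0,0,0,0,0],[0,0,0,0,0,0,0],[0,0,0,0,0,0,0],[0,0,0,0,0,0,0]]'
python3 - <<'E'
from fit import *
print('off',ctrl.grasp_offset)
d=snap('wrist','w5');s=snap('side','s5');o=sensors.get_obs();print(o['ee_pos'],o['width'])
T=Ro.from_rotvec(o['orientation']).as_matrix()
for n,dd in(('w',d),('s',s)):
    f_=dd['frame'].astype(int);B,G,Rr=f_[...,0],f_[...,1],f_[...,2]
    m=(Rr>70)&(Rr<140)&(G<0.62*Rr)&(B<0.62*Rr)&(abs(G-B)<25)
    nl,lab,st,ce=cv2.connectedComponentsWithStats(m.astype(np.uint8))
    for i in range(1,nl):
        if st[i,4]>25: print(n,st[i].tolist(),ce[i].round())
for h in (0,-24):
    for y in (-44,44,-56,56):
        X=o['ee_pos']+T@np.array([10,y,h]); print(h,y,'w',proj(d,X).round(1),'s',proj(s,X).round(1))
for v in (112,120,125,150,180,210,225): 
    r=d['frame'][v,262:302].astype(int); print(v,' '.join(map(str,r[:,2]-r[:,0])))
E
```

```text
t: 5.52
ee_pos: [500.0, 222.6, 194.0]
orientation: [-2.166, -2.275, 0.0]
ft_force: [0.5, -0.4, -0.9]
width: 66.8
grasp_force: 0.0
off 18.700000000000003
[500.08002156 222.63417226 194.14560485] 75.04699538229617
w [147, 234, 64, 62, 1305] [180. 269.]
w [347, 234, 64, 61, 1335] [377. 269.]
s [354, 144, 40, 28, 346] [377. 163.]
s [166, 170, 56, 28, 545] [192. 187.]
s [298, 190, 30, 40, 382] [315. 214.]
s [245, 219, 49, 45, 621] [271. 250.]
s [203, 269, 10, 11, 49] [208. 273.]
s [303, 274, 9, 11, 52] [306. 278.]
s [233, 276, 7, 19, 71] [237. 285.]
s [281, 283, 6, 14, 58] [283. 289.]
0 -44 w [204.1 220.4] s [284.4 302.4]
0 44 w [350.4 220.6] s [237.2 299.8]
0 -56 w [184.1 220.4] s [290.8 302.7]
0 56 w [370.3 220.6] s [230.8 299.5]
-24 -44 w [194.1 233.6] s [284.5 295.9]
-24 44 w [360.1 233.7] s [236.2 293.4]
-24 -56 w [171.5 233.5] s [291.2 296.3]
-24 56 w [382.7 233.8] s [229.6 293. ]
112 11 12 12 11 12 13 11 13 10 10 10 18 69 103 105 106 105 107 103 102 103 103 38 13 12 12 13 11 12 10 12 11 11 10 11 11 11 12 11 12
120 12 12 12 12 12 9 12 12 12 9 46 91 121 127 126 127 124 124 123 124 124 124 125 126 122 41 13 12 11 12 11 13 13 13 12 11 10 11 12 13
125 11 12 10 13 11 11 11 12 13 13 45 81 123 126 122 124 124 126 125 122 125 124 126 123 125 103 17 9 11 9 11 11 13 12 12 11 10 12 12 11
150 99 101 99 98 100 100 99 99 77 61 83 76 120 125 116 113 114 115 115 114 114 116 115 114 114 123 93 113 101 102 101 100 100 100 99 98 98 101 99 98
180 77 78 78 77 71 80 84 86 89 86 102 102 93 125 122 104 107 108 105 107 109 106 104 107 103 107 113 122 105 78 75 77 78 77 77 77 77 77 78 76
210 77 78 79 77 76 77 78 80 77 78 88 94 82 123 124 116 115 113 114 114 113 114 115 116 112 111 112 122 112 82 78 80 79 78 78 77 78 77 78 79
225 95 93 94 94 94 96 53 47 46 46 71 88 77 123 125 124 125 121 120 122 121 121 122 121 119 121 119 120 111 97 95 93 94 95 95 95 95 94 94 95
```

Run:
```python
from fit import *
d=load('w5')
for u,v,z in ((282.6,225,183),(282.6,210,183),(280.5,180,178),(278.5,118,109)): print(v,atz(d,(u,v),z))
for a in (0,.02,.04,.06):
  p=[498,223,109,.045,a]
  for x in (-5,5):
    c=pj(d,bez(p,circ(x))); i=c[:,1].argmin(); print(a,x,'ext',c[i].round(1),[round(float(np.interp(v,c[:181,1][::-1] if c[0,1]>c[180,1] else c[:181,1],c[:181,0][::-1] if c[0,1]>c[180,1] else c[:181,0])),1) for v in (125,150,180,210,225)])
```

```text
225 [503.28055118 226.42014079 183.        ]
210 [502.75034449 236.33744115 183.        ]
180 [500.50722529 254.56149    178.        ]
118 [497.30757564 293.25062512 109.        ]
0 -5 ext [269.2 111.7] [267.8, 267.0, 266.4, 266.2, 266.2]
0 5 ext [281.7 111.8] [282.1, 282.2, 282.2, 282.1, 281.9]
0.02 -5 ext [269.2 111.7] [268.9, 268.7, 268.6, 268.6, 268.6]
0.02 5 ext [281.8 111.8] [283.1, 283.9, 284.3, 284.4, 284.3]
0.04 -5 ext [269.3 111.7] [270.0, 270.4, 270.7, 270.9, 270.9]
0.04 5 ext [281.8 111.8] [284.2, 285.6, 286.5, 286.7, 286.6]
0.06 -5 ext [269.4 111.7] [271.0, 272.1, 272.9, 273.3, 273.3]
0.06 5 ext [281.9 111.8] [285.3, 287.4, 288.6, 289.0, 289.0]
```

```bash
python3 -m handwheel '[[0,-0.5,0,0,0,0,0.55],[0,0,0,0,0,0,0.55],[0,0,0,0,0,0,0.55],[0,0,0,0,0,0,0.55],[0,0,0,0,0,0,0.55],[0,0,15,0,0,0,0.55],[0,0,15,0,0,0,0.55],[0,0,0,0,0,0,0.55]]'; python3 -m handwheel '[[0,0,12,0,0,0,0.55],[0,0,12,0,0,0,0.55],[0,0,0,0,0,0,0.8],[0,0,0,0,0,0,1],[0,0,0,0,0,0,1],[0,0,0,0,0,0,1],[0,0,0,0,0,0,1],[0,0,0,0,0,0,1]]'
```

```text
t: 6.62
ee_pos: [498.3, 222.0, 162.1]
orientation: [-2.165, -2.274, 0.005]
ft_force: [-0.5, 0.9, -0.5]
width: 39.5
grasp_force: 0.0
t: 7.62
ee_pos: [499.7, 222.7, 140.4]
orientation: [2.166, 2.275, 0.001]
ft_force: [-0.0, -0.5, 3.8]
width: 9.8
grasp_force: 29.9
```

```bash
python3 -m handwheel '[[0,0,-10,0,0,0,1],[0,0,-20,0,0,0,1],[0,0,-30,0,0,0,1],[0,0,-35,0,0,0,1],[0,0,-35,0,0,0,1],[0,0,-15,0,0,0,1],[0,0,0,0,0,0,1]]'
python3 - <<'E'
from fit import *
a=load('top');b=load('side'); w=snap('wrist','w6'); o=sensors.get_obs(); print(o['width'],o['ee_pos'])
# barometer pose fit: rim ellipse centres from white dial colour in top/side
for n,d in (('top',a),('side',b)):
    f_=d['frame'].astype(int); m=(f_.min(2)>190).astype(np.uint8)
    nl,lab,st,ce=cv2.connectedComponentsWithStats(m)
    for i in range(1,nl):
        if st[i,4]>400: print(n,st[i].tolist(),ce[i].round(1),atz(d,ce[i],40).round(1),atz(d,ce[i],50).round(1))
for h in ([545,-210,62],[463,-193,62]): print(proj(a,h),proj(b,h))
E
```

```text
t: 8.5
ee_pos: [499.8, 222.7, 285.8]
orientation: [2.166, 2.275, 0.002]
ft_force: [0.8, -0.8, -2.8]
width: 9.7
grasp_force: 29.9
9.463783044800076 [499.20705921 222.40946263 284.53090751]
top [316, 94, 42, 44, 1312] [336.4 116. ] [ 786.2 -291.3   40. ] [ 782.7 -289.7   50. ]
top [0, 104, 64, 82, 3259] [ 30.7 144.9] [708.  577.8  40. ] [705.2 571.9  50. ]
top [286, 204, 44, 48, 1501] [307.8 228. ] [ 464.6 -202.5   40. ] [ 463.9 -201.6   50. ]
top [385, 282, 45, 49, 1549] [406.7 306.1] [ 248.6 -467.9   40. ] [ 249.8 -464.7   50. ]
top [196, 360, 80, 60, 1686] [224.5 375.7] [72.9 27.2 40. ] [75.6 26.1 50. ]
side [351, 129, 33, 22, 436] [366.4 139.9] [ 246.6 -473.    40. ] [ 248.9 -460.    50. ]
side [175, 153, 38, 22, 545] [194.5 163.2] [ 787.5 -295.4   40. ] [ 783.1 -284.6   50. ]
side [273, 178, 45, 27, 752] [295.7 191.5] [ 463.1 -207.5   40. ] [ 462.7 -197.8   50. ]
[310.58936588 198.17452645] [267.82558294 183.32485511]
[304.99417297 227.99043321] [295.62239941 189.71898221]
```

Run:
```python
from fit import *
a=load('top');b=load('side')
# bracket gold pixels: fixed knuckles at r=84 ; print crop-based points
for z in (62,68): print(atz(a,(311.9,199.3),z), atz(b,(266,186.5),z))
# rim centre: gold outline radius72 at z=62: brown backplate via color; fit ellipse of disc r=100 z=18
for n,d,box in (('top',a,(260,185,90,90)),('side',b,(250,160,90,75))):
    u0,v0,w,h=box; f_=d['frame'][v0:v0+h,u0:u0+w].astype(int)
    m=((f_[...,2]-f_[...,0])>45).astype(np.uint8); k=cv2.connectedComponentsWithStats(m); 
    i=1+k[2][1:,4].argmax(); cs,_=cv2.findContours((k[1]==i).astype(np.uint8),cv2.RETR_EXTERNAL,cv2.CHAIN_APPROX_NONE)
    P=cv2.convexHull(max(cs,key=len))[:,0,:]+[u0,v0]; G=np.array([atz(d,p,18)[:2] for p in P])
    r=least_squares(lambda q:np.hypot(*(G-q[:2]).T)-q[2],[464,-200,100],loss='soft_l1'); print(n,r.x.round(1),len(P))
```

```text
[ 541.83843204 -213.54230055   62.        ] [ 548.57678455 -196.57462787   62.        ]
[ 540.98371817 -212.94265834   68.        ] [ 547.67399184 -190.6683505    68.        ]
top [ 464.5 -195.3  100.1] 26
side [ 465.4 -197.   113.1] 25
```

```bash
python3 -m handwheel '[[-20,-2,0,0,0,0,1],[-45,-4,0,0,0,0,1],[-58,-5,0,0,0,0,1],[-58,-5,0,0,0,0,1],[-58,-5,0,0,0,0,1],[-58,-5,0,0,0,0,1],[-58,-5,0,0,0,0,1],[-45,-4,0,0,0,0,1],[-21,-2,0,0,0,0,1],[0,0,0,0,0,0,1]]'; python3 -m handwheel '[[0,0,10,0,0,0.08,1],[0,0,20,0,0,0.08,1],[0,0,10,0,0,0.07,1],[0,0,0,0,0,0,1],[0,0,0,0,0,0,1]]'
python3 - <<'E'
from fit import *
d=snap('wrist','w7'); o=sensors.get_obs(); print(o['ee_pos'],o['width'],Ro.from_rotvec(o['orientation']).as_matrix().round(3).tolist())
cv2.imwrite('pics/w7b.png',crop('w7',160,90,266,200,3))
print(proj(d,[543,-209,62]))
E
```

```text
t: 9.8
ee_pos: [481.7, -201.3, 283.7]
orientation: [-2.168, -2.27, 0.002]
ft_force: [0.2, 0.7, -1.9]
width: 9.6
grasp_force: 29.9
t: 10.42
ee_pos: [483.2, -199.3, 245.3]
orientation: [-2.411, -2.014, 0.0]
ft_force: [0.1, 0.3, -2.1]
width: 9.4
grasp_force: 29.9
[ 483.39109023 -199.52015282  245.54184327] 9.792500993573562 [[0.179, 0.984, 0.0], [0.984, -0.179, -0.0], [-0.0, 0.0, -1.0]]
[330.22238684 181.94707288]
```

View pics/w7b.png

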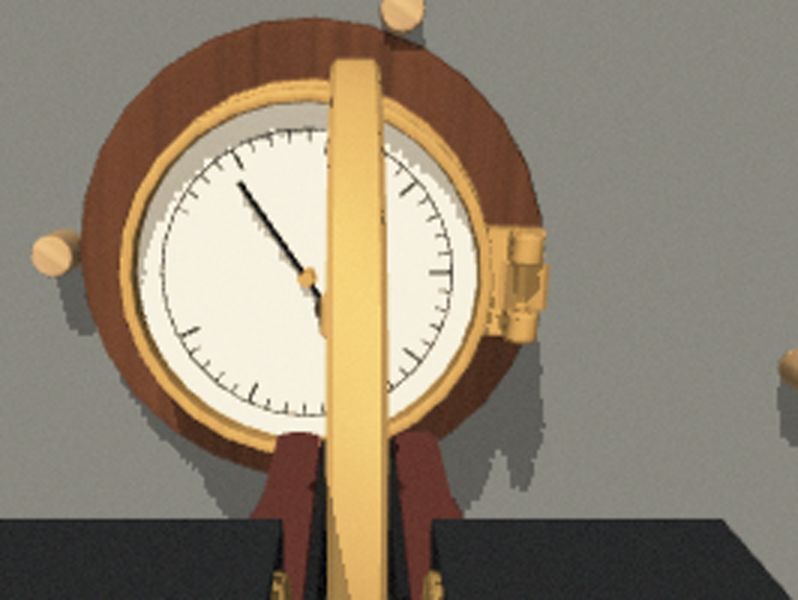

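Run:
```python
from fit import *
d=load('w7');o=sensors.get_obs();T=Ro.from_rotvec(o['orientation']).as_matrix();e=o['ee_pos']
c=lambda u,v:(160+u/3-.33,90+v/3-.33)
A=atz(d,c(527,245),62);B=atz(d,c(522,328),62)
print('A,B',A,B,np.linalg.norm(A-B),'axis in tool',T.T@(A-B))
H=atz(d,c(524.5,286),64);H[2]=62;print('H',H,'tool',T.T@(H-e))
top=load('top');print('dist from centre',np.hypot(*(H[:2]-[464.5,-196])),'yaw',np.arctan2(H[1]+196,H[0]-464.5),'top px',proj(top,H),'side px',proj(load('side'),H))
fr=d['frame'].astype(int); 
for v in (112,120,140,170,200,225):
    r=fr[v]; g=(r[:,2]-r[:,0]); print(v,' '.join(map(str,g[262:300])))
for y in (0,1):
  for x in (-5,5):
    C=np.array([e+T@np.array([0.3+75*np.sin(t),y+x,31.4-75*np.cos(t)]) for t in np.linspace(0,np.pi/2*1.4,200)]);q=pj(d,C);i=q[:,1].argmin()
    print(y,x,q[i].round(1),[round(float(np.interp(v,q[:i,1][::-1],q[:i,0][::-1])),1) for v in (120,140,170,200,225)])
# white dial: rim gold circle centre
m=((fr.min(2)>150)).astype(np.uint8); k=cv2.connectedComponentsWithStats(m)
```

```text
A,B [ 550.45591156 -197.85167654   62.        ] [ 544.17541042 -229.7203692    62.        ] 32.4816604615064 axis in tool [ 3.24779852e+01  4.88604124e-01 -2.78759483e-03]
H [ 547.09873866 -212.99080713   62.        ] tool [ -1.86055823  65.00706736 183.57110541]
dist from centre 84.32816347331193 yaw -0.20287313739288484 top px [311.65895852 197.40951018] side px [267.23744425 182.54736436]
112 61 61 60 61 62 69 67 69 94 105 122 122 122 121 122 122 124 121 120 122 120 120 118 95 76 57 55 57 62 66 67 66 68 68 66 68 69 66
120 129 129 130 130 132 132 131 125 116 119 125 125 126 124 124 126 123 123 124 124 125 126 124 117 100 74 58 58 58 67 70 67 70 69 65 69 69 69
140 21 22 22 21 21 21 19 118 122 125 127 126 125 126 125 126 125 125 127 127 126 125 126 125 107 72 49 27 34 34 33 22 33 30 30 31 31 31
170 22 22 22 22 23 22 44 114 124 122 122 121 124 124 125 122 124 124 123 123 122 123 125 123 120 107 104 26 22 23 22 23 22 22 22 23 22 23
200 23 23 23 22 59 110 121 124 123 123 121 122 121 122 119 120 121 122 119 121 121 120 119 120 121 109 105 76 25 23 23 23 23 23 23 22 23 24
225 24 21 22 22 22 25 75 117 124 122 120 120 122 120 123 122 120 120 120 120 120 122 122 120 122 107 101 75 25 22 23 24 27 77 103 101 104 119
0 -5 [269.8 109.9] [268.5, 267.7, 267.0, 266.6, 266.5]
0 5 [285.5 109.9] [286.4, 287.0, 287.4, 287.6, 287.7]
1 -5 [271.4 109.9] [270.3, 269.6, 269.0, 268.7, 268.6]
1 5 [287.  109.9] [288.2, 288.9, 289.5, 289.7, 289.8]
```

```bash
python3 -m handwheel '[[0,10,0,0,0,0.018,1],[-0.5,25,0,0,0,0,1],[-1,25,0,0,0,0,1],[0,9.4,0,0,0,0,1],[0,0,10,0,0,0,1],[0,0,18,0,0,0,1],[0,0,12,0,0,0,1],[0,0,5,0,0,0,1],[0,0,0,0,0,0,1],[0,0,0,0,0,0,1]]'
python3 - <<'E'
from fit import *
d=snap('wrist','w8'); s=snap('side','s8');t=snap('top','t8'); o=sensors.get_obs(); e=o['ee_pos'];T=Ro.from_rotvec(o['orientation']).as_matrix();print(e,o['width'],T[:,1])
m=np.zeros((600,800,3),np.uint8); m[:,:500]=crop('w8',230,120,100,120,5)
m[:300,500:]=crop('s8',240,150,60,60,5); m[300:,500:]=crop('t8',285,170,60,60,5); cv2.imwrite('pics/m8.png',m)
H=np.array([547.1,-213,62]); print('H tool',T.T@(H-e))
for x in(-15,0,15): print(x,((proj(d,H+T@np.array([x,0,0]))-[229.6,119.6])*5).round())
K=np.array([0.8,-4.35,115.4]); print('knuckle',((proj(d,e+T@K)-[229.6,119.6])*5).round(),e+T@K, (proj(s,e+T@K)-[240,150])*5, (proj(s,H)-[240,150])*5)
E
```

```text
t: 11.72
ee_pos: [551.3, -214.9, 200.6]
orientation: [2.431, 1.989, 0.001]
ft_force: [0.4, -0.7, -1.3]
width: 9.8
grasp_force: 29.9
[ 551.30803859 -214.84637042  200.70114121] 9.647189509733888 [ 9.80267222e-01 -1.97674802e-01  9.19458071e-04]
H tool [  1.00322337  -4.61751309 138.69677488]
-15 [217. 422.]
0 [217. 350.]
15 [217. 277.]
knuckle [217. 376.] [ 547.30189812 -213.24372517   85.29704741] [135.08961472 133.29715652] [136.18707819 162.72558552]
```

View pics/m8.png

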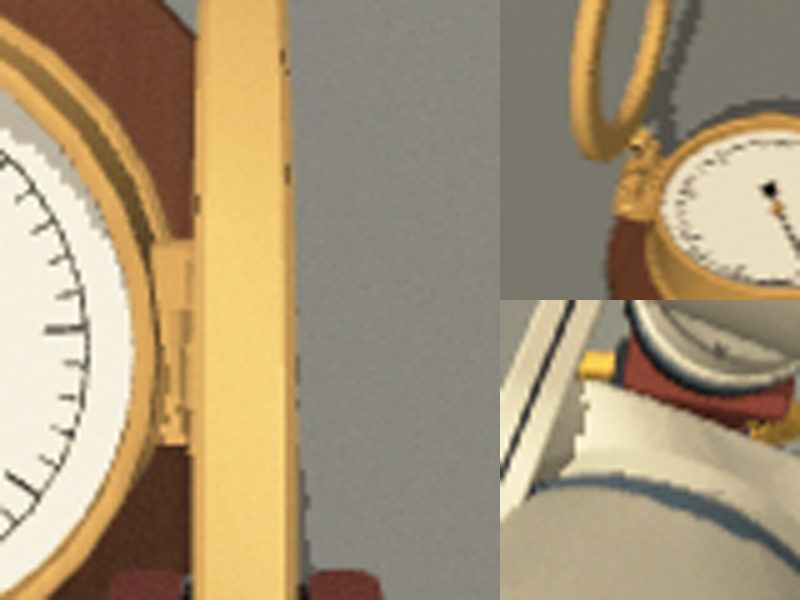

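```bash
python3 -m handwheel '[[0.2,-0.2,4,0,0,0,1],[0,0,4,0,0,0,1],[0,0,4,0,0,0,1],[0,0,2,0,0,0,1],[0,0,0,0,0,0,1]]'; python3 -m handwheel '[[0,0,1.5,0,0,0,1],[0,0,1.5,0,0,0,1],[0,0,0,0,0,0,1]]'
```

```text
t: 12.5
ee_pos: [550.8, -214.5, 185.9]
orientation: [-2.431, -1.99, 0.0]
ft_force: [-0.5, 0.0, -2.2]
width: 9.7
grasp_force: 29.9
t: 12.88
ee_pos: [550.8, -214.4, 183.1]
orientation: [-2.431, -1.99, 0.0]
ft_force: [-0.5, -0.3, -2.1]
width: 9.8
grasp_force: 29.9
```

```bash
python3 -m handwheel '[[0,0,1.5,0,0,0,1],[0,0,1.5,0,0,0,1],[0,0,0,0,0,0,1]]'; python3 -m handwheel '[[0,0,1,0,0,0,1],[0,0,0.5,0,0,0,1],[0,0,0,0,0,0,1]]'
```

```text
t: 13.25
ee_pos: [550.8, -214.5, 180.0]
orientation: [-2.431, -1.99, 0.0]
ft_force: [-0.2, 0.4, -2.3]
width: 9.7
grasp_force: 29.9
t: 13.62
ee_pos: [551.0, -214.5, 178.7]
orientation: [2.431, 1.99, 0.0]
ft_force: [0.1, 0.1, -1.6]
width: 9.8
grasp_force: 29.9
```

```bash
python3 -m handwheel '[[0,0,0.5,0,0,0,1],[0,0,0.5,0,0,0,1],[0,0,0,0,0,0,1]]'; python3 -m handwheel '[[0,0,0.5,0,0,0,1],[0,0,0,0,0,0,1]]';python3 -m handwheel '[[0,0,0.5,0,0,0,1],[0,0,0,0,0,0,1]]'
```

```text
t: 14.0
ee_pos: [551.2, -214.6, 177.9]
orientation: [2.431, 1.989, 0.001]
ft_force: [1.7, -0.6, -0.4]
width: 9.6
grasp_force: 30.0
t: 14.25
ee_pos: [551.4, -214.7, 177.8]
orientation: [2.43, 1.989, 0.001]
ft_force: [0.0, -0.1, 4.8]
width: 9.9
grasp_force: 30.0
t: 14.5
ee_pos: [551.6, -214.8, 177.7]
orientation: [2.43, 1.989, 0.001]
ft_force: [-0.1, -0.5, 5.7]
width: 10.1
grasp_force: 29.9
```

Run:
```python
from fit import *
F=[];M=[];P=[]
for i in range(6):
    d=snap('wrist','w9'); o=sensors.get_obs();F.append(o['ft_force']);M.append(o['moment']);P.append(o['ee_pos'])
T=Ro.from_rotvec(o['orientation']).as_matrix();print(np.mean(F,0),np.mean(M,0),np.mean(P,0),P[-1]-P[0],o['t'],T.round(4).tolist())
H=np.array([547.1,-213,62]);e=np.mean(P,0);print('H tool',T.T@(H-e))
fr=d['frame'].astype(int)
for v in (112,120,140,170,200,225):
    g=(fr[v,:,2]-fr[v,:,0]); print(v,' '.join(map(str,g[262:300])))
```

```text
[0.27925719 0.08941818 7.23398638] [-0.03550401 -0.03514145 -0.00107937] [ 551.62391797 -214.79347798  177.71125532] [-0.01915422  0.00367396 -0.03341963] 14.8 [[0.1977, 0.9803, 0.0018], [0.9803, -0.1977, -0.0007], [-0.0004, 0.0019, -1.0]]
H tool [  0.90691219  -5.00869832 115.70163118]
112 10 9 11 10 7 11 11 11 76 103 123 121 122 122 122 122 122 119 121 122 120 121 120 93 51 14 10 10 10 10 10 8 10 11 8 11 9 10
120 12 9 11 12 11 10 10 35 108 117 123 125 125 122 126 127 124 124 121 125 125 125 123 115 98 57 15 10 9 10 11 9 10 9 10 9 12 10
140 65 62 65 61 59 61 62 120 123 125 125 125 125 125 126 126 126 126 127 126 126 126 125 127 105 101 38 13 11 9 11 10 12 11 11 10 10 10
170 99 76 70 70 71 69 80 123 124 123 123 122 123 123 122 122 123 124 124 123 123 124 125 122 122 105 102 19 10 10 10 11 10 11 10 11 10 13
200 122 120 118 95 85 111 122 124 122 121 122 120 122 120 122 119 121 121 122 122 122 123 121 121 121 105 99 61 11 8 9 10 10 11 10 8 9 10
225 43 46 39 41 43 41 80 120 122 123 121 120 121 121 123 122 120 120 120 120 120 121 121 118 122 104 101 58 9 6 9 11 10 9 9 9 10 10
```

```bash
python3 -m handwheel '[[0,0,-0.3,0,0,0,1],[0,0,0,0,0,0,1],[0,0,0,0,0,0,1],[0,0,0,0,0,0,1]]'
python3 - <<'E'
from fit import *
F=[]
for i in range(6): d=viewer.get_image('side'); o=sensors.get_obs();F.append(np.r_[o['ft_force'],o['ee_pos']])
print(np.mean(F,0).round(2),np.ptp(F,0).round(2),o['moment'],o['width'])
E
```

```text
t: 15.3
ee_pos: [551.5, -214.7, 177.8]
orientation: [2.43, 1.989, 0.001]
ft_force: [0.9, -0.8, 4.8]
width: 9.9
grasp_force: 29.9
[ 8.1000e-01 -6.0000e-02  6.4200e+00  5.5146e+02 -2.1472e+02  1.7775e+02] [1.69 1.48 0.57 0.03 0.04 0.05] [-0.08698776 -0.10104328 -0.03735135] 9.511330031003004
```

```bash
python3 -c "
from workcell import ctrl
print(ctrl.close_job())"
```

```text
the job is handed in; nothing more can be done
None
```

The bezel is lifted out and held upright on the hinge bracket, its front away from the dial, with its knuckle seated between the two fixed knuckles under about 8 N. It is still gripped and the job is handed in. The pin-hole alignment rests on height and force readings, not a view of the holes. My first grasp missed and tipped the bezel about 3° in its slot before the second one held.

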